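# Tip the carton flat into its bay beside the press

### The job

The cardboard carton standing on end must lie flat before the press head swings over: push high on the broad side that faces away from the bay, so that it topples over and lands flat inside the outlined bay, then push it sideways along the table until its long side is flush against the bay's steel rail. Only push with the fingers - never lift the carton - and leave the bottle at the bay's other end, the brush, the iron and the jar where they are.

Things in the scene. Friction and masses are not known exactly. Their poses are not given: they have to be found in the camera images.
- carton: Cardboard carton, 100 (x) by 45 (y) by 150 mm (z), 0.2 to 0.42 kg, standing on end across either end line of the bay, broad faces square to the bay's length within 4 degrees. Origin: centre of the end it stands on; z along its 150 mm length (up at first), y normal to its broad faces. Past 17 degrees of tilt (top moved 45 mm) it falls by itself.
- carton_mid (a point): Middle of the carton, 75 mm along its z from the origin; 22.5 mm above the table when it lies flat. Axes as the carton's. Toppled over its inner foot edge the carton lies along the bay, 45 mm high, its middle about 15 mm from the bay's origin and its long side some 15 to 50 mm short of the rail.
- bay: Fixed outline on the table, 160 (x) by 250 mm (y): flat dark tape 12 mm wide on three sides (outer edges at x = -80, y = +-125 mm) and a steel rail 20 mm high, 12 mm thick, 250 mm long on the long side away from the robot, its inner face at x = +80 mm. Origin: middle of the outline, on the table; z up. A carton flush with the rail has its middle at x = +30 mm.
- spray: Bystander: upright spray bottle, 50 mm diameter, 140 mm tall, on the end line at the bay's other end, about 112 mm from the bay's origin; about 25 mm stay free between it and the toppled carton. Origin: centre of its underside.
- brush: Bystander: clothes brush, 40 by 150 by 34 mm high, lying behind the rail. Origin: centre of its underside; long along its y.
- iron: Bystander: flat iron resting on its sole, about 175 (x) by 105 (y) by 125 mm high, well to the right of the bay. Origin: near the middle of its sole.
- tin: Bystander: glass jar with a metal lid, 70 mm diameter, 70 mm tall, well to the left of the bay. Origin: centre of its underside.
Things that resemble listed ones, but are neither listed nor needed, are in the scene too. Of the things like the carton, leave any that is pink or purple; of the rest the smaller one is meant.

How it is judged:
By the outcome, as a careful person would: the job done as asked, in the order asked, and still so for the second after the job is handed in, with the robot touching nothing.
It also fails if it takes over 43 s, if anything falls off the work surface, if the arm or the gripper's body presses on something with over 40 N, if the wrist force passes 120 N, or if a joint passes its speed limit or range.

### The arm

A 7-joint arm with a two-finger parallel gripper is mounted at the origin on the work surface. World frame = base frame: x ahead of the robot, y to its left, z up, the work surface at z = 0. Lengths are in mm, angles in rad, forces in N, time in s.
With the tool pointing down it reaches from about 400 to 750 mm from the base axis. Payload 19.5 kg.
Tool frame: the origin (TCP) lies between the finger pads; the fingertips stand 8 mm ahead of it and the grasp point (between the pads) lies 11 mm behind it; z points along the fingers, y is the line along which they close (so a half turn about z gives the same grasp; the last joint's range is limited). The gripper opens to 85 mm and grips with 20 to 120 N. Pads are 22 mm wide; open, the fingers measure 114 mm over their backs; the gripper's body (76 mm by 85 mm) begins 54 mm behind the grasp point. The pads swing forward as they close: fully open they stand 13 mm farther back than shut.
Start: joints at [1.151, 0.707, -0.028, 1.485, 0.022, 0.951, -0.075], TCP at [212.095, -534.426, 239.268] pointing down, gripper open.
Joint ranges: [-2.71, 2.71], [-0.32, 2.16], [-1.57, 1.52], [0, 2.45], [-1.46, 4.6], [0, 2.02], [-2.83, 2.83]. Speed limits (rad/s): [1.89, 1.89, 2.57, 2.57, 3.01, 3.01, 3.01].

### API

Orientations are given as a unit quaternion [w, x, y, z].
In Python, from cell import arm gives the robot as it stands. The module is installed in compiled form; this text tells all that it offers.
- The arm moves only by the tool send_rows, never from a script. Its argument "commands" is a list of rows, each a list of 7 numbers: the shift along the tool's x, y, z in m, then the turn, a rotation vector about the tool's x, y, z in rad, then the finger opening in m, from 0 to 0.0854. In form: [[dx, dy, dz, wx, wy, wz, claw], ...]. A call has 1 to 10 rows; each row shifts and turns the commanded pose from where the row before left it, along the tool's axes as they then stand; what a row does not reach is not made up. A row lasts 1/10 s, in which the tool goes at most 50 mm and 8.59 degrees, less where a joint would pass 70% of its speed; a pose out of reach is approached as far as the arm can. A call with a gripper value outside its range is refused whole. The fingers move at their own pace and stop on an object; the grip force is fixed at half the most. Time passes only in rows, so rows that do not move let the fingers close. It gives the time, the measured TCP pose, the force, the opening and the grip force at its end, in the units of the state.
- arm.get_obs(): the state, without advancing time (a new reading comes with each control period).
- arm.get_image(name): name is "side" or "top"; returns the picture (480x640x3 uint8, red, green, blue); there is no depth.
- arm.camera_info(name): a dict with "K" (3x3 intrinsics, pixels), "k1" (the pictures are not rectified: a ray, as slopes to the right and down, at radius r is drawn at 1 + k1 r^2 times it, then the intrinsics apply), "rvec" (rotation vector, rad) and "tvec" (3), from world to camera coordinates, as OpenCV has them. Camera axes: x right, y down, z forward; pixel columns grow to the right and rows downward; lengths in mm; the calibration is good to about 2 mm. A picture is of the moment at which its call begins. camera_info takes no time and is no camera call.
- arm.job_done(): hands the job in; it is judged then, once.
The state is a dict: "clock": time; "joint_positions": joint angles; "dq": joint speeds; "effort": joint torques, N m; "ee_pos": TCP position; "tcp_rot": TCP orientation; "ft_force": force on the tool from outside, world axes, zero at the start; "wrist_torque": the same for the moment, N m; "gripper_width": opening from 0.0 (shut) to 1.0 (fully open); "grasp_force": force on a finger pad.
Only numpy, scipy, OpenCV 4.12 (cv2) and the standard library are available. Lean on these libraries where they do the work, as an engineer would, in place of code of your own. Each camera call takes 0.05 s, during which the arm holds its last target. There are 200 camera calls.

## Working session

There is one attempt and no reset: what is moved stays moved. The work goes in short steps, Python scripts to look and compute and a tool call to move; the robot and the scene stay as the last step left them, time stands still between calls to the robot, and variables do not carry over. Pictures are saved under pics/ and viewed, at most 10 in all, crops included, and the job is handed in when it is done.

Besides the shell and the picture viewer there is one more tool, called after ">>>" by a JSON object that holds its "api" and its "payload". send_rows: Moves the arm, as the interface text tells. Its arguments: {"type":"object","properties":{"commands":{"type":"array","items":{"type":"array","items":{"type":"number"}}}},"required":["commands"]}

```bash
mkdir -p pics
cat > h.py <<'E'
import numpy as np,cv2
from cell import arm
def cam(n):
    i=arm.camera_info(n);return np.array(i["K"],float),float(i["k1"]),np.array(i["rvec"],float),np.array(i["tvec"],float)
def ray(n,u,v):
    K,k1,r,t=cam(n);d=np.array([k1,0,0,0,0.])
    p=cv2.undistortPoints(np.array([[[u,v]]],float),K,d)[0,0]
    R=cv2.Rodrigues(r)[0];return -R.T@t.ravel(),R.T@np.array([p[0],p[1],1])
def atz(n,u,v,z):
    c,d=ray(n,u,v);return c+d*(z-c[2])/d[2]
def tri(us,ut):
    (a,d),(b,e)=ray("side",*us),ray("top",*ut)
    s=np.linalg.lstsq(np.c_[d,-e],b-a,rcond=None)[0];p=a+d*s[0];q=b+e*s[1]
    return (p+q)/2,np.linalg.norm(p-q)
def proj(n,P):
    K,k1,r,t=cam(n);return cv2.projectPoints(np.array(P,float).reshape(-1,1,3),r,t,K,np.array([k1,0,0,0,0.]))[0][:,0]
def snap(n,f):
    im=arm.get_image(n)[:,:,::-1];cv2.imwrite("pics/"+f,im);return im
E
python3 - <<'E'
from h import *
for n in("side","top"):
    snap(n,n+"0.png");print(n,cam(n),ray(n,320,240))
print(arm.get_obs())
E
```

```text
side (array([[498.1914544 ,   0.        , 320.74237749],
       [  0.        , 498.1914544 , 247.7435929 ],
       [  0.        ,   0.        ,   1.        ]]), -0.00014683351355468936, array([ 0.71882825, -2.35627293,  1.36893822]), array([ 427.28437137,  229.56707477, 1140.91794059])) (array([-167.49048863,  958.71035382,  767.97663812]), array([ 0.51226817, -0.71571853, -0.47494434]))
top (array([[577.17582883,   0.        , 317.43598329],
       [  0.        , 577.17582883, 238.27810241],
       [  0.        ,   0.        ,   1.        ]]), -0.0594212548241877, array([ 2.11158355, -2.16987351,  0.19226126]), array([ -16.64834182,  525.53412523, 1617.62988037])) (array([ 250.9321039 ,   -5.15264137, 1682.31871043]), array([ 0.16182254, -0.01988959, -0.98663393]))
{'clock': 0.1, 'joint_positions': array([ 1.1512594 ,  0.70701272, -0.02764602,  1.4849583 ,  0.02203522,
        0.95091355, -0.07549098]), 'dq': array([ 0.00067467, -0.00214706,  0.00113347, -0.00229618, -0.00081361,
        0.00016489, -0.0005145 ]), 'effort': array([ 4.26058381e-03, -8.84298706e+01,  1.23766188e+00, -2.36454624e+01,
        1.72598456e-02,  5.00299997e-03, -1.15368043e-04]), 'ee_pos': array([ 212.04217247, -534.22171753,  238.88863882]), 'tcp_rot': array([-4.81218030e-04,  9.82203013e-01,  1.87821716e-01, -1.12569858e-04]), 'ft_force': array([-0.25413925,  0.13342334, -0.82243341]), 'wrist_torque': array([-0.00020205,  0.00429503,  0.01923079]), 'grasp_force': 0.0, 'gripper_width': 1.0017429353607865}
```

View pics/side0.png

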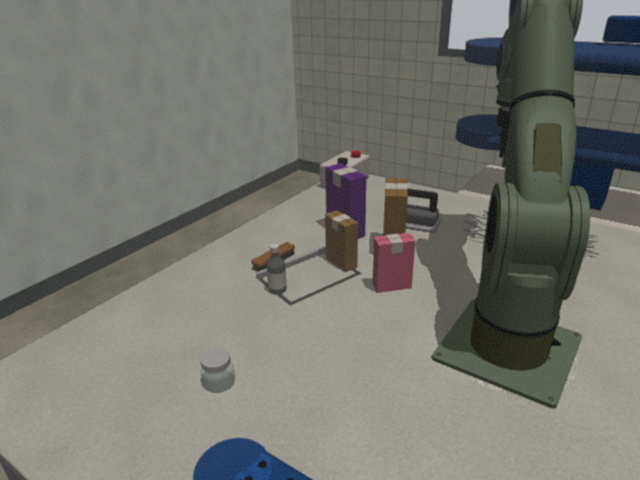

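View pics/top0.png

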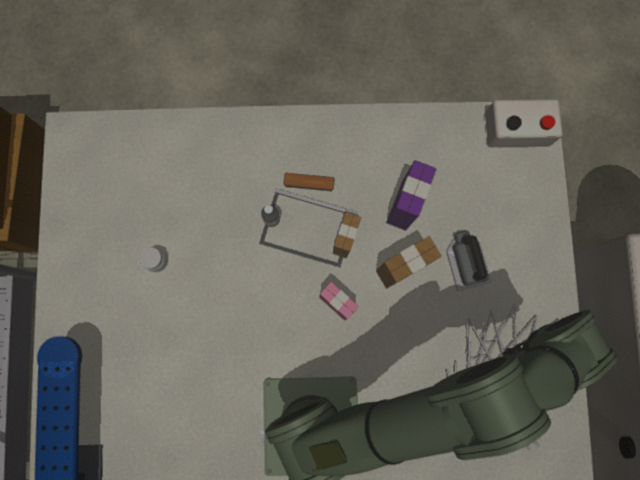

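The side view shows the bay at about (310,275), with the bottle at (277,272). Four things look like the carton:
- **Brown, smaller:** top (347,233), side (341,241)
- **Brown, larger:** top (408,261), side (396,208)
- **Pink:** top (338,300)
- **Purple:** top (412,195)

Pink and purple are ruled out, and the smaller brown one stands on the bay's end line, so that's the one meant. I'll confirm it in an enlarged crop.

Run:
```python
import cv2,numpy as np
t=cv2.imread("pics/top0.png")[165:315,250:450];s=cv2.imread("pics/side0.png")[170:310,240:440]
cv2.imwrite("pics/crop0.png",cv2.resize(t,None,fx=4,fy=4,interpolation=cv2.INTER_CUBIC))
cv2.imwrite("pics/crop1.png",cv2.resize(s,None,fx=4,fy=4,interpolation=cv2.INTER_CUBIC))
```

```text
(no output)
```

View pics/crop0.png

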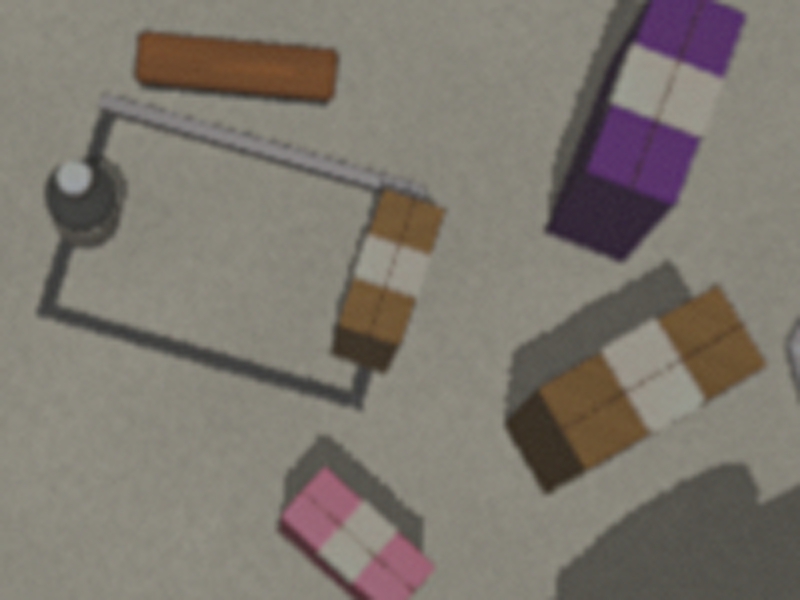

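View pics/crop1.png

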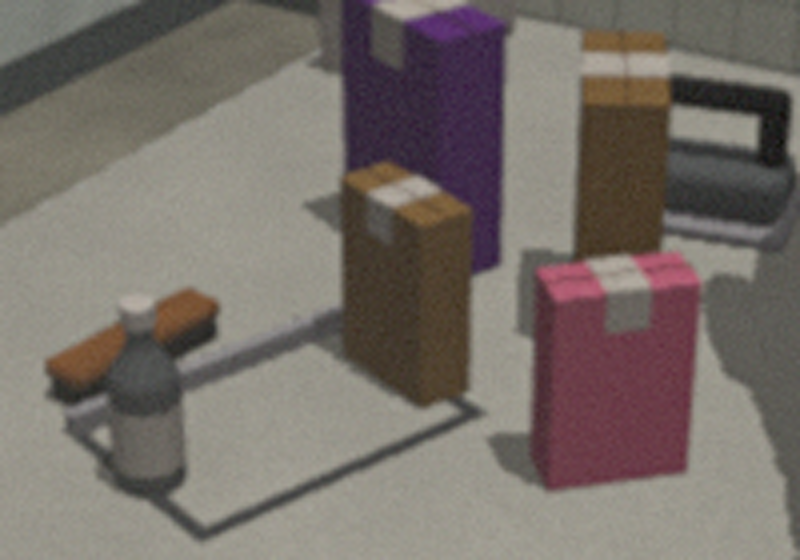

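The crops confirm it: the smaller brown carton stands on the bay's right end line, top crop (388,265) and side crop (405,285), with the bottle at the opposite end. Next I'll measure the corners.

Run:
```python
from h import *
np.set_printoptions(precision=1,suppress=True)
T=lambda x,y:(250+x/4-.375,165+y/4-.375)
S=lambda x,y:(240+x/4-.375,170+y/4-.375)
C={}
for k,s,t in [("+x+y",(343,180),(383,187)),("+x-y",(390,160),(445,208)),("-x-y",(470,210),(402,345)),("-x+y",(420,232),(342,320))]:
    C[k]=tri(S(*s),T(*t));print(k,*C[k],atz("top",*T(*t),150))
print("bottom near: ",tri(S(427,404),T(332,352)))
print("cornerFL",tri(S(203,538),T(42,314)),"FR",tri(S(482,411),T(359,406)))
print("FL/FR z0 top",atz("top",*T(42,314),0),atz("top",*T(359,406),0))
print("side",atz("side",*S(203,538),0),atz("side",*S(482,411),0))
print("rail ends top z20 outer-back",atz("top",*T(101,93),20),atz("top",*T(428,186),20))
print("rail inner",atz("top",*T(106,112),20),atz("top",*T(370,186),20))
print("bottle base side",atz("side",*S(147,480),0),"cap",tri(S(137,303),T(74,177)))
print("brush",atz("top",*T(236,68),34))
print("pink",[atz("top",*T(*p),150) for p in[(280,520),(327,465),(433,567)]])
print("big", [atz("top",*T(*p),190) for p in[(540,390),(717,287),(765,362),(587,468)]])
```

```text
+x+y [ 577.4 -108.4  148.9] 4.54446107218256 [ 579.2 -107.2  150. ]
+x-y [ 562.1 -149.1  152.2] 2.2724707620593145 [ 563.6 -148.7  150. ]
-x-y [ 471.5 -115.7  149. ] 1.7193109466873024 [ 470.6 -116.   150. ]
-x+y [489.3 -76.7 143.9] 0.5111166834974421 [488.6 -76.3 150. ]
bottom near:  (array([485.3, -75.9,   6.5]), np.float64(4.498239094596679))
cornerFL (array([521.7, 137.5,   2.7]), np.float64(0.0915675298609973)) FR (array([447.2, -93.5,   3.8]), np.float64(0.18897887193663407))
FL/FR z0 top [522.2 137.8   0. ] [447.7 -93.7   0. ]
side [524.1 134.6   0. ] [450.2 -98.8   0. ]
rail ends top z20 outer-back [683.6  90.5  20. ] [ 606.9 -149.1   20. ]
rail inner [669.  87.  20.] [ 608.  -106.3   20. ]
bottle base side [598.4 101.6   0. ] cap (array([593.5, 102.9, 141.4]), np.float64(0.02882892569681087))
brush [696.3  -9.9  34. ]
pink [array([355.6, -30.8, 150. ]), array([391.3, -63.1, 150. ]), array([ 321.8, -131.1,  150. ])]
big [array([ 432.8, -202.1,  190. ]), array([ 497.8, -322.3,  190. ]), array([ 447.2, -351. ,  190. ]), array([ 381. , -230.4,  190. ])]
```

>>> {"api": "send_rows", "payload": {"commands": [[0, 0, -0.02, 0, 0, 0.141, 0], [0, 0, -0.025, 0, 0, 0.141, 0], [0, 0, -0.025, 0, 0, 0.141, 0], [0, 0, -0.025, 0, 0, 0.141, 0], [0, 0, -0.02, 0, 0, 0.141, 0], [0, 0, 0, 0, 0, 0, 0]]}}

```text
clock: 0.7
ee_pos: [212.4, -534.8, 356.2]
tcp_rot: [0.001, 0.986, -0.165, 0.001]
ft_force: [0.1, 0.7, -1.5]
gripper_width: 0.001
grasp_force: 0.0
```

```bash
cat >> h.py <<'E'
from scipy.spatial.transform import Rotation
B=np.array([559,-2,0.]);bx=np.array([.952,-.306,0]);by=np.array([.306,.952,0])
def st():
    o=arm.get_obs();q=o["tcp_rot"];R=Rotation.from_quat([q[1],q[2],q[3],q[0]]).as_matrix()
    return np.array(o["ee_pos"]),R,o
def go(P):
    p,R,o=st();print("t",o["clock"],"tcp",p.round(1),"x",R[:,0].round(3),"y",R[:,1].round(3),"z",R[:,2].round(3),"q",o["joint_positions"].round(2),"w",o["gripper_width"],"bay",[((p-B)@bx).round(1),((p-B)@by).round(1)])
    if P is not None: print("tool shift mm",(R.T@(np.array(P)-p)).round(1))
E
python3 - <<'E'
from h import *
go([503,-173,340])
E
```

```text
t 0.7 tcp [ 212.4 -534.8  356.2] x [ 0.946 -0.325  0.002] y [-0.325 -0.946  0.002] z [ 0.001 -0.003 -1.   ] q [ 1.04  0.61  0.2   1.26 -0.12  1.27 -0.66] w 0.000776319213142352 bay [np.float64(-166.9), np.float64(-613.3)]
tool shift mm [ 157.  -436.8   15.5]
```

>>> {"api": "send_rows", "payload": {"commands": [[0.013, -0.03, 0, 0, 0, 0, 0], [0.013, -0.036, 0, 0, 0, 0, 0], [0.013, -0.036, 0, 0, 0, 0, 0], [0.013, -0.036, 0, 0, 0, 0, 0], [0.013, -0.036, 0, 0, 0, 0, 0], [0.013, -0.036, 0, 0, 0, 0, 0], [0.013, -0.036, 0, 0, 0, 0, 0], [0.013, -0.036, 0, 0, 0, 0, 0], [0.013, -0.036, 0, 0, 0, 0, 0], [0.013, -0.036, 0, 0, 0, 0, 0]]}}

```text
clock: 1.7
ee_pos: [449.6, -239.5, 353.6]
tcp_rot: [-0.0, 0.987, -0.162, -0.0]
ft_force: [-0.5, -1.0, 0.7]
gripper_width: 0.001
grasp_force: 0.0
```

>>> {"api": "send_rows", "payload": {"commands": [[0.014, -0.036, 0, 0, 0, 0, 0], [0.013, -0.036, 0, 0, 0, 0, 0], [0, 0, 0, 0, 0, 0, 0], [0, 0, 0, 0, 0, 0, 0]]}}

```text
clock: 2.1
ee_pos: [497.7, -181.0, 353.5]
tcp_rot: [-0.0, 0.987, -0.161, -0.001]
ft_force: [-0.8, -0.1, -0.3]
gripper_width: -0.001
grasp_force: 0.0
```

Run:
```python
from h import *
go([503,-173,130])
```

```text
t 2.1 tcp [ 497.7 -181.   353.5] x [ 0.948 -0.319 -0.001] y [-0.319 -0.948  0.   ] z [-0.001  0.    -1.   ] q [ 0.18  0.53  0.2   1.44 -0.11  1.18 -1.5 ] w -0.001049152850512753 bay [np.float64(-3.6), np.float64(-189.2)]
tool shift mm [  2.8  -9.3 223.4]
```

>>> {"api": "send_rows", "payload": {"commands": [[0.003, -0.008, 0.02, 0, 0, 0, 0], [0, 0, 0.03, 0, 0, 0, 0], [0, 0, 0.035, 0, 0, 0, 0], [0, 0, 0.035, 0, 0, 0, 0], [0, 0, 0.035, 0, 0, 0, 0], [0, 0, 0.03, 0, 0, 0, 0], [0, 0, 0.02, 0, 0, 0, 0], [0, 0, 0.015, 0, 0, 0, 0], [0, 0, 0, 0, 0, 0, 0], [0, 0, 0, 0, 0, 0, 0]]}}

```text
clock: 3.1
ee_pos: [502.7, -175.5, 134.7]
tcp_rot: [0.0, 0.987, -0.163, -0.0]
ft_force: [-0.0, -1.1, 0.6]
gripper_width: 0.003
grasp_force: 0.0
```

Run:
```python
from h import *
go([517,-132.5,135])
s=snap("side","s1.png");t=snap("top","t1.png")
cv2.imwrite("pics/c1.png",np.hstack([cv2.resize(i,(400,400),interpolation=cv2.INTER_CUBIC) for i in (s[130:290,270:430],t[150:310,250:410])]))
```

```text
t 3.1 tcp [ 502.7 -175.5  134.7] x [ 0.947 -0.322 -0.   ] y [-0.322 -0.947  0.   ] z [-0. -0. -1.] q [ 0.21  0.8   0.13  1.77 -0.17  0.59 -1.46] w 0.0028904719158837256 bay [np.float64(-0.5), np.float64(-182.4)]
tool shift mm [ -0.3 -45.3  -0.3]
```

View pics/c1.png

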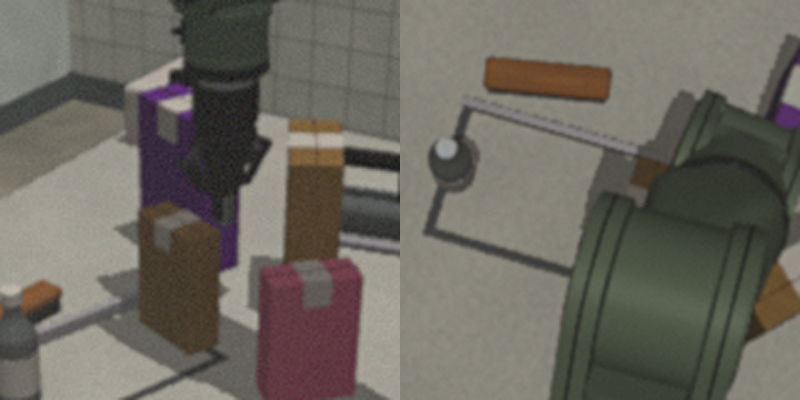

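The finger sits just behind the carton's outer face, near its top (crop about (228,205)), and nothing else is close. I'll start the push.

>>> {"api": "send_rows", "payload": {"commands": [[0, -0.008, 0, 0, 0, 0, 0], [0, -0.008, 0, 0, 0, 0, 0], [0, -0.006, 0, 0, 0, 0, 0], [0, -0.005, 0, 0, 0, 0, 0], [0, -0.005, 0, 0, 0, 0, 0], [0, -0.005, 0, 0, 0, 0, 0], [0, -0.005, 0, 0, 0, 0, 0], [0, -0.005, 0, 0, 0, 0, 0]]}}

```text
clock: 4.0
ee_pos: [518.3, -130.0, 134.3]
tcp_rot: [-0.0, 0.987, -0.163, -0.0]
ft_force: [-0.2, -1.0, -0.2]
gripper_width: -0.001
grasp_force: 0.2
```

>>> {"api": "send_rows", "payload": {"commands": [[0, -0.005, 0, 0, 0, 0, 0], [0, -0.005, 0, 0, 0, 0, 0], [0, -0.005, 0, 0, 0, 0, 0]]}}

```text
clock: 4.3
ee_pos: [523.1, -115.7, 134.3]
tcp_rot: [-0.0, 0.987, -0.163, -0.0]
ft_force: [0.2, -0.6, 0.0]
gripper_width: 0.003
grasp_force: 0.1
```

Run:
```python
from h import *
go(None)
s=snap("side","s2.png")
cv2.imwrite("pics/c2.png",cv2.resize(s[130:290,240:430],None,fx=3,fy=3,interpolation=cv2.INTER_CUBIC))
```

```text
t 4.3 tcp [ 523.1 -115.7  134.3] x [ 0.947 -0.321 -0.   ] y [-0.321 -0.947 -0.   ] z [-0.  0. -1.] q [ 0.08  0.81  0.15  1.75 -0.19  0.59 -1.56] w 0.0025597660275597563 bay [np.float64(0.7), np.float64(-119.2)]
```

View pics/c2.png

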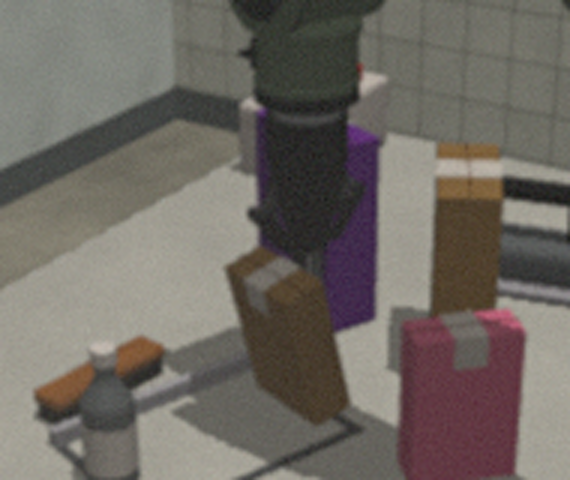

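The carton is tilting squarely, so I'll keep pushing.

>>> {"api": "send_rows", "payload": {"commands": [[0, -0.005, 0, 0, 0, 0, 0], [0, -0.005, 0, 0, 0, 0, 0], [0, -0.005, 0, 0, 0, 0, 0], [0, -0.005, 0, 0, 0, 0, 0], [0, -0.005, 0, 0, 0, 0, 0], [0, -0.005, 0, 0, 0, 0, 0], [0, 0, 0, 0, 0, 0, 0], [0, 0, 0, 0, 0, 0, 0], [0, 0, 0, 0, 0, 0, 0], [0, 0, 0, 0, 0, 0, 0]]}}

```text
clock: 5.35
ee_pos: [532.6, -88.0, 134.3]
tcp_rot: [-0.0, 0.987, -0.163, -0.0]
ft_force: [-0.1, -0.1, 0.4]
gripper_width: -0.004
grasp_force: 0.0
```

Run:
```python
from h import *
go(None)
s=snap("side","s3.png")
cv2.imwrite("pics/c3.png",cv2.resize(s[170:310,240:440],None,fx=4,fy=4,interpolation=cv2.INTER_CUBIC))
```

```text
t 5.35 tcp [532.6 -88.  134.3] x [ 0.947 -0.322 -0.   ] y [-0.322 -0.947 -0.   ] z [-0.  0. -1.] q [ 0.02  0.81  0.16  1.74 -0.2   0.61 -1.6 ] w -0.0035504548256263028 bay [np.float64(1.2), np.float64(-89.9)]
```

View pics/c3.png

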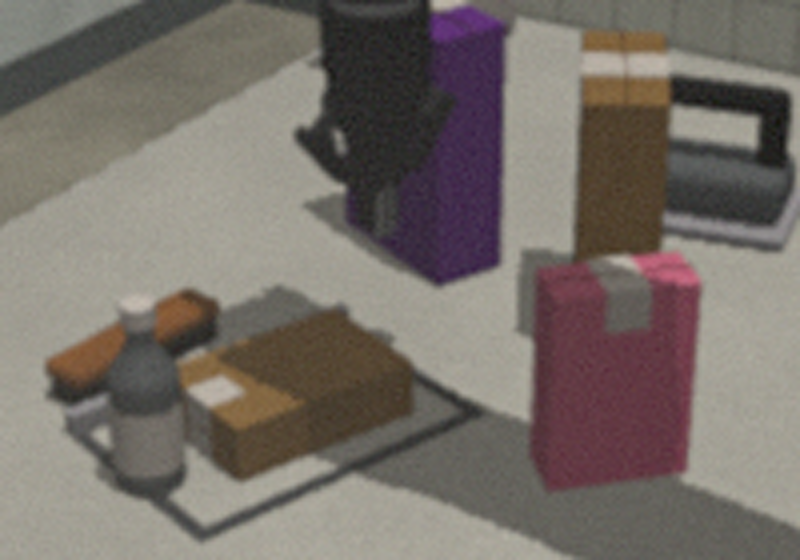

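The carton lies flat in the bay. In the crop its near top edge runs from (235,432) to (412,360) and its near bottom edge from (240,478) to (411,413). I'll measure where it landed.

Run:
```python
from h import *
S=lambda x,y:(240+x/4-.375,170+y/4-.375)
def b(p): return ((p-B)@bx).round(1),((p-B)@by).round(1)
for n,x,y,z in[("nl top",235,432,45),("nr top",412,360,45),("fr top",345,309,45),("nl bot",240,478,0),("nr bot",411,413,0)]:
    p=atz("side",*S(x,y),z);print(n,p.round(1),b(p))
go(None)
# targets: standoff before near side, bay x=-105,y=-18 ; 
p=B+bx*-105+by*-18;print(p)
```

```text
nl top [540.  75.  45.] (np.float64(-41.7), np.float64(67.5))
nr top [490.7 -68.7  45. ] (np.float64(-44.6), np.float64(-84.4))
fr top [ 572.9 -104.7   45. ] (np.float64(44.6), np.float64(-93.6))
nl bot [545.8  65.    0. ] (np.float64(-33.0), np.float64(59.8))
nr bot [491.9 -68.9   0. ] (np.float64(-43.4), np.float64(-84.3))
t 5.4 tcp [532.6 -87.9 134.3] x [ 0.947 -0.322 -0.   ] y [-0.322 -0.947 -0.   ] z [-0.  0. -1.] q [ 0.02  0.81  0.16  1.74 -0.2   0.61 -1.6 ] w -0.002473519037347943 bay [np.float64(1.2), np.float64(-89.9)]
[453.532  12.994   0.   ]
```

>>> {"api": "send_rows", "payload": {"commands": [[0, 0, -0.02, 0, 0, -0.016, 0.06], [0, 0, -0.02, 0, 0, 0, 0.06], [-0.02, -0.015, 0, 0, 0, 0, 0.06], [-0.024, -0.02, 0, 0, 0, 0, 0.06], [-0.024, -0.02, 0, 0, 0, 0, 0.06], [-0.018, -0.02, 0, 0, 0, 0, 0.06], [0, 0, 0, 0, 0, 0, 0.06], [0, 0, 0, 0, 0, 0, 0.06]]}}

```text
clock: 6.2
ee_pos: [474.0, 10.0, 174.5]
tcp_rot: [0.0, 0.988, -0.155, 0.0]
ft_force: [1.1, -0.7, -0.1]
gripper_width: 0.706
grasp_force: 0.0
```

Run:
```python
from h import *
p=B+bx*-85+by*-15;p[2]=22;go(p)
T=snap("top","t4.png")
```

```text
t 6.2 tcp [474.   10.  174.5] x [ 0.952 -0.306  0.   ] y [-0.306 -0.952 -0.   ] z [ 0. -0. -1.] q [-0.19  0.68  0.19  1.93 -0.22  0.55 -1.74] w 0.7063598971544207 bay [np.float64(-84.6), np.float64(-14.6)]
tool shift mm [ -0.4   0.4 152.5]
```

>>> {"api": "send_rows", "payload": {"commands": [[0, 0, 0.02, 0, 0, 0, 0.06], [0, 0, 0.03, 0, 0, 0, 0.06], [0, 0, 0.03, 0, 0, 0, 0.06], [0, 0, 0.03, 0, 0, 0, 0.06], [0, 0, 0.025, 0, 0, 0, 0.06], [0, 0, 0.017, 0, 0, 0, 0.06], [0, 0, 0, 0, 0, 0, 0.06], [0.008, 0, 0, 0, 0, 0, 0.06], [0.008, 0, 0, 0, 0, 0, 0.06], [0.008, 0, 0, 0, 0, 0, 0.06]]}}

```text
clock: 7.25
ee_pos: [498.0, 2.2, 23.2]
tcp_rot: [-0.0, 0.988, -0.155, 0.001]
ft_force: [-1.1, -0.6, 0.3]
gripper_width: 0.703
grasp_force: 0.0
```

>>> {"api": "send_rows", "payload": {"commands": [[0.004, 0, 0, 0, 0, 0, 0.06], [0.004, 0, 0, 0, 0, 0, 0.06], [0.004, 0, 0, 0, 0, 0, 0.06], [0.004, 0, 0, 0, 0, 0, 0.06], [0.004, 0, 0, 0, 0, 0, 0.06], [0, 0, 0, 0, 0, 0, 0.06]]}}

```text
clock: 7.85
ee_pos: [516.3, -3.6, 22.3]
tcp_rot: [-0.0, 0.988, -0.155, 0.0]
ft_force: [-0.2, 0.3, 0.0]
gripper_width: 0.7
grasp_force: 0.0
```

Run:
```python
from h import *
go(None)
s=snap("side","s5.png")
cv2.imwrite("pics/c5.png",cv2.resize(s[170:310,240:440],None,fx=4,fy=4,interpolation=cv2.INTER_CUBIC))
```

```text
t 7.85 tcp [516.3  -3.6  22.3] x [ 0.952 -0.306  0.001] y [-0.306 -0.952 -0.   ] z [ 0.001  0.    -1.   ] q [-0.1   0.99  0.09  1.87 -0.26  0.29 -1.68] w 0.699796667061406 bay [np.float64(-40.2), np.float64(-14.6)]
```

View pics/c5.png

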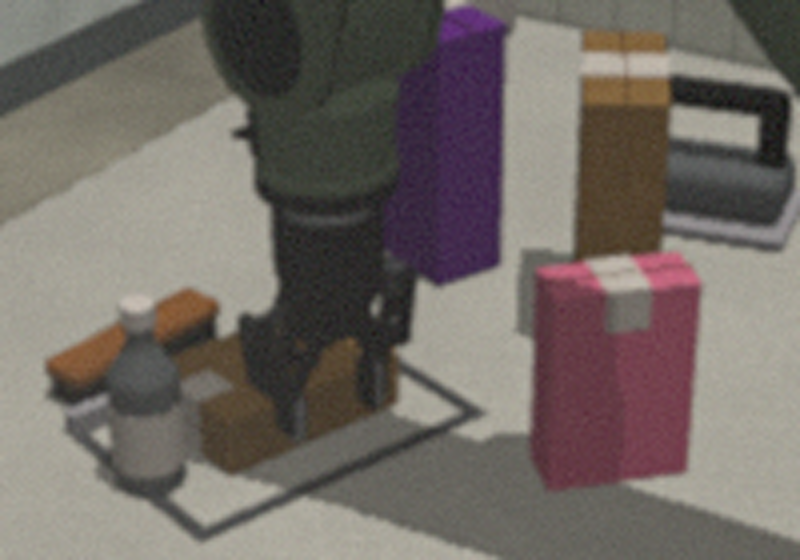

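Both fingertips, at crop (295,430) and (380,400), are on the carton's near side. It has moved about 10 mm. I'll go on in small steps and watch the force for contact with the rail.

>>> {"api": "send_rows", "payload": {"commands": [[0.003, 0, 0, 0, 0, 0, 0.06], [0.003, 0, 0, 0, 0, 0, 0.06], [0.002, 0, 0, 0, 0, 0, 0.06]]}}

```text
clock: 8.2
ee_pos: [523.5, -6.0, 22.3]
tcp_rot: [-0.0, 0.988, -0.155, -0.0]
ft_force: [-2.2, 0.4, 0.5]
gripper_width: 0.701
grasp_force: 1.4
```

>>> {"api": "send_rows", "payload": {"commands": [[0.002, 0, 0, 0, 0, 0, 0.06], [0.002, 0, 0, 0, 0, 0, 0.06]]}}

```text
clock: 8.4
ee_pos: [526.3, -6.9, 22.2]
tcp_rot: [-0.0, 0.988, -0.155, -0.001]
ft_force: [-13.8, 5.6, 11.0]
gripper_width: 0.703
grasp_force: 7.2
```

>>> {"api": "send_rows", "payload": {"commands": [[0.002, 0, 0, 0, 0, 0, 0.06], [0, 0, 0, 0, 0, 0, 0.06]]}}

```text
clock: 8.6
ee_pos: [526.4, -6.8, 22.2]
tcp_rot: [-0.0, 0.988, -0.155, -0.003]
ft_force: [-18.1, 6.8, 13.7]
gripper_width: 0.704
grasp_force: 9.9
```

The force rose to 19 N and the tool stopped at bay x of about -30, against the expected -31. The carton is against the rail, so I'll back off and look.

>>> {"api": "send_rows", "payload": {"commands": [[-0.003, 0, 0, 0, 0, 0, 0.06], [-0.004, 0, 0, 0, 0, 0, 0.06], [-0.01, 0, 0, 0, 0, 0, 0.06], [-0.02, 0, 0, 0, 0, 0, 0.06], [-0.02, 0, 0, 0, 0, 0, 0.06], [0, 0, -0.03, 0, 0, 0, 0.06], [0, 0, -0.04, 0, 0, 0, 0.06], [0, 0, -0.04, 0, 0, 0, 0.06], [0, 0, -0.04, 0, 0, 0, 0.06], [0, 0, -0.04, 0, 0, 0, 0.06]]}}

```text
clock: 9.6
ee_pos: [474.7, 9.6, 214.2]
tcp_rot: [-0.0, 0.988, -0.155, 0.001]
ft_force: [1.0, 0.1, 0.4]
gripper_width: 0.703
grasp_force: 0.0
```

>>> {"api": "send_rows", "payload": {"commands": [[-0.02, 0.035, -0.02, 0, 0, 0, 0.06], [-0.02, 0.04, 0, 0, 0, 0, 0.06], [-0.02, 0.04, 0, 0, 0, 0, 0.06], [-0.01, 0.04, 0, 0, 0, 0, 0.06], [0, 0.04, 0, 0, 0, 0, 0.06], [0, 0.04, 0, 0, 0, 0, 0.06], [0, 0.04, 0, 0, 0, 0, 0.06], [0, 0.04, 0, 0, 0, 0, 0.06], [0, 0, 0, 0, 0, 0, 0.06]]}}

```text
clock: 10.5
ee_pos: [309.7, -273.2, 232.4]
tcp_rot: [0.001, 0.987, -0.158, 0.0]
ft_force: [-0.1, 1.3, 0.2]
gripper_width: 0.703
grasp_force: 0.0
```

Run:
```python
from h import *
go(None)
s=snap("side","s6.png");t=snap("top","t6.png")
cv2.imwrite("pics/c6.png",np.hstack([cv2.resize(i,(400,480),interpolation=cv2.INTER_CUBIC) for i in (s[220:316,260:340+20][:, :80],t[180:276,255:335+20][:, :100])]) if 0 else np.hstack([cv2.resize(s[220:310,250:350],(400,360),interpolation=cv2.INTER_CUBIC),cv2.resize(t[180:270,255:355],(400,360),interpolation=cv2.INTER_CUBIC)]))
```

```text
t 10.5 tcp [ 309.7 -273.2  232.4] x [ 0.95  -0.313  0.001] y [-0.313 -0.95   0.002] z [ 0.    -0.002 -1.   ] q [ 0.55  0.5   0.15  2.05 -0.12  0.6  -1.1 ] w 0.7029572004480829 bay [np.float64(-154.4), np.float64(-334.4)]
```

View pics/c6.png

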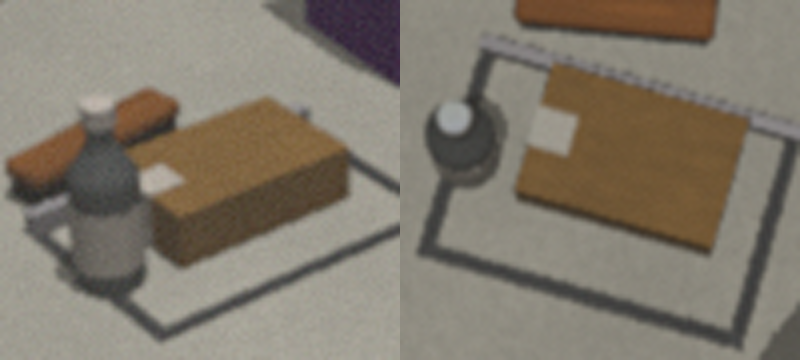

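In the top half of the picture, the carton's far edge, from (553,62) to (748,120), runs parallel to the rail and touches it. A quick numeric check before I hand it in.

Run:
```python
from h import *
for x,y,z in[(553,62,45),(748,120,45),(710,246,45),(518,190,45),(483,52,20),(800,137,20)]:
    p=atz("top",255+(x-400)/4-.375,180+y/4-.375,z);print(p.round(1),((p-B)@bx).round(1),((p-B)@by).round(1))
```

```text
[654.  37.  45.] 78.5 66.2
[ 607.1 -103.5   45. ] 76.9 -81.9
[515.3 -72.9  45. ] -19.9 -80.9
[559.8  64.2  45. ] -19.5 63.3
[669.1  89.3  20. ] 76.9 120.6
[ 598.8 -142.8   20. ] 81.0 -121.9
```

```bash
python3 -c "
from h import *
print(arm.job_done())"
```

```text
the job is handed in; nothing more can be done
None
```

The carton was toppled flat into the bay and pushed until its long side was flush with the rail (its middle measured at about x = +29 mm, nominal +30). I touched nothing else and handed the job in at about 10.5 s of the 43 s allowed.

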